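# Level the balance stand in the herb dispensary

## Task

Get the balance stand level: stand the yellow spirit level on the aluminium plate, lengthways between the two black lines, and turn the red handle of the levelling foot until, with the plate pressed fully down onto its foot, the bubble sits centred between its two marks. To finish, press down on the top of the level and keep pressing: the program ends while the robot is still holding the plate down through the level with the bubble centred. Leave the other things on the counter where they are.

Things in the scene. Friction and masses are not known exactly. Their poses are not given: they have to be found in the camera images.
- stand: fixed balance stand: dark base 160 mm (its x) by 320 mm (its y, from -125 to +195), 12 mm thick; on it a green deck that leans rigidly, its foot end (+y) 1 to 3.5 degrees high. Origin on the counter below the middle of the plate. The plate's hinge line is parallel to the stand's x at y = -100 mm, 56 mm above the counter; the levelling foot is at about y = +145 mm
- plate_mid (a point): centre of the top face of the aluminium plate (120 mm along the stand's x, 190 mm along its y, 12 mm thick), about 62 mm above the counter when level, up to 71 mm at the start. z is the plate's normal. The plate tips only about its hinge line: its foot end goes up and down. Two thin black lines 50 mm apart run along the stand's y
- seat (a joint): how far a spring holds the plate lifted off its foot (rad): 0.03 unloaded, 0 when pressed fully down onto the foot, which takes about 6 N on the plate's middle (the level's own weight, 1.5 to 3 N, counts but is not enough)
- foot (a joint): turn of the levelling foot from where it starts (rad), range -1.9 to 0.5, stays where it is left (friction 0.15 N m). Growing = anticlockwise seen from above = raises the plate's foot end, 0.040 rad of plate slope per rad; clockwise (towards negative) lowers it. The foot always starts too high, by 0.5 to 1.45 rad of turn: how much must be found from the bubble
- foot_grip (a point): centre of the red bar handle of the foot: bar 50 mm long (along this point's x), 14 mm thick (y), 32 mm tall (z), on a nearly vertical axis (leaning with the deck) through this point, 103 to 113 mm above the counter; the bar is free all round down to 20 mm below this point
- level_mid (a point): centre of the loose yellow spirit level (half-way up): 140 mm long (its x), 28 mm wide (y), 44 mm tall (z), 0.15 to 0.3 kg, standing on the counter at the start. The black rubber patch in the middle of its top is the place to press. The green vial, 48 mm long, lies on the top with its middle 40 mm towards +x of the centre, standing 6 mm proud
- level: the same spirit level; origin at the centre of its underside
- bubble (a joint): place of the pale bubble in the vial, as an angle (rad): 0 = centred, positive = towards the level's +x end; it goes to the higher end and, lengthways on the plate, equals the plate's slope until it stops at +-0.06. 0.01 rad is 3 mm of bubble travel; the two black marks, 19 mm apart, just clear the 14 mm long bubble. Settles in about 1 s
- mortar: brass mortar with dark pestle standing in it, 100 mm across, 208 mm tall. Origin at its underside. To be left alone
- jar: amber jar with red cap, 72 mm across, 110 mm tall. Origin at its underside. To be left alone
- pan: dark steel herb pan, 130 x 100 x 30 mm. Origin at its underside. To be left alone
- canister: blue ceramic canister with white lid, 76 mm across, 120 mm tall. Origin at its underside. To be left alone
- weight: brass balance weight with a small head, 34 mm across, 48 mm tall. Origin at its underside. To be left alone
- brush: small brush lying on the counter. Origin at its underside. To be left alone
- woodbox: brown wooden box, 90 x 60 x 50 mm. Origin at its underside. To be left alone
- plate: the aluminium plate; origin on its hinge line
Not all that is in view belongs to the job. Of the things that look like the level, take the one that is farthest from the robot's base at the start.

How it is judged:
On the way:
1. the spirit level stands on the plate (contact force between level and plate above 0.8 N and height (world z) of level_mid above 0.07 m and angle between the x axis of level_mid and the y axis of stand, either way round below 0.2 rad), for 0.2 s.
At the end, for the whole second after the job is handed in: Robot presses level (over 2 N; level on plate over 4 N); plate down on its foot (seat under 0.004) and level within 0.010 rad; bubble within 0.010 of centre; level at rest, upright, within 0.2 rad of the stand's y, its centre within 25 mm across and 40 mm along of the plate's middle (angle between plate_mid's own z axis and vertical below 0.01 rad and value of joint seat below 0.004 rad and value of joint bubble between -0.01 and 0.01 rad and angle between level_mid's own z axis and vertical below 0.03 rad and angle between the x axis of level_mid and the y axis of stand, either way round below 0.2 rad and x of level_mid in the frame of stand between -0.025 and 0.025 m and y of level_mid in the frame of stand between -0.04 and 0.04 m and (contact force between level and the fingers above 2 N or contact force between level and the arm above 2 N) and contact force between level and plate above 4 N and linear speed of level below 0.02 m/s); the arm keeps its last pose, push and grip.
It fails at once if another thing on the counter is disturbed (moved over 30 mm) (distance of any of mortar, jar, pan, canister, weight, brush, woodbox from where it was at the start of the episode above 0.03 m).
It also fails if it takes over 67 s, if anything falls off the work surface, if the arm or the gripper's body presses on something with over 40 N, if the wrist force passes 120 N, or if a joint passes its speed limit or range.

## Robot

A 6-joint arm with a two-finger parallel gripper is mounted at the origin on the work surface. World frame = base frame: x ahead of the robot, y to its left, z up, the work surface at z = 0. Lengths are in m, angles in rad, forces in N, time in s.
With the tool pointing down it reaches from about 0.35 to 0.975 m from the base axis. Payload 7.1 kg.
Tool frame: the origin (TCP) lies midway between the tips of the shut fingers; the grasp point (between the pads) lies 19 mm behind it; z points along the fingers, y is the line along which they close (so a half turn about z gives the same grasp; the last joint's range is limited). The gripper opens to 88 mm and grips with 3 to 60 N. Pads are 20 mm wide; open, the fingers measure 115 mm over their backs; the gripper's body (75 mm by 178 mm) begins 61 mm behind the grasp point.
Start: joints at [-1.252, 0.423, 1.63, -0, 1.089, -0.019], TCP at [0.207, -0.59, 0.223] pointing down, gripper open.
Joint ranges: [-3, 3], [-0.9, 2.11], [0.09, 2.58], [-1.31, 4.45], [0.11, 2.69], [-2.54, 2.54]. Speed limits (rad/s): [2.39, 2.39, 3.01, 3.14, 3.14, 3.14].

## Interface

Orientations are given as a unit quaternion [w, x, y, z].
In Python, from station import move_pose, movel, movej, command_gripper, wait, inverse_kinematics, read_camera, camera_info, MotionError, job_done, get_time, get_joint_pos, get_qvel, get_effort, get_tcp_pos, get_ee_rot, get_ft_force, get_ft_torque, get_grip_width, get_finger_force gives the robot as it stands. Calls block until the motion is done:
- move_pose(position, orientation): joint-space move of the TCP to a pose.
- movel(position, frame=None, v=0.15, until_force=None): straight line of the TCP; frame=None keeps the orientation; v is the mean speed in m/s. With until_force (N) it stops when the force on the tool has changed by that much, and returns True; else False.
- movej(angles): joint-space move.
- command_gripper(opening): opening from 0.0 (shut) to 1.0 (fully open); the grip force is fixed at half the most; returns when the fingers have stopped.
- wait(seconds).
- inverse_kinematics(position, orientation): joint angles nearest the present ones, or None.
- read_camera(name): name is "side" or "top"; returns the picture (480x640x3 uint8, red, green, blue); there is no depth.
- camera_info(name): a dict with "intrinsics" (3x3 intrinsics, pixels), "T" (4x4, takes a point from camera to world coordinates). Camera axes: x right, y up, looking along -z (the intrinsics and any distortion apply to the point x, -y, -z); pixel columns grow to the right and rows downward; lengths in m; the calibration is good to about 2 mm. A picture is of the moment at which its call begins. camera_info takes no time and is no camera call.
A pose or a line that the arm cannot do raises MotionError and nothing moves.
- job_done(): hands the job in; it is judged then, once.
Readings, each from a call of its own:
- get_time(): time.
- get_joint_pos(): joint angles.
- get_qvel(): joint speeds.
- get_effort(): joint torques, N m.
- get_tcp_pos(): TCP position.
- get_ee_rot(): TCP orientation.
- get_ft_force(): force on the tool from outside, world axes, zero at the start.
- get_ft_torque(): the same for the moment, N m.
- get_grip_width(): opening from 0.0 (shut) to 1.0 (fully open).
- get_finger_force(): force on a finger pad.
Only numpy, scipy, OpenCV 4.12 (cv2) and the standard library are available. Lean on these libraries where they do the work, as an engineer would, in place of code of your own. Each camera call takes 0.05 s, during which the arm holds its last target. There are 200 camera calls.

## Working session

There is one attempt and no reset: what is moved stays moved. The work goes in short steps, each a Python script; the robot and the scene stay as the last script left them, time stands still between calls to the robot, and variables do not carry over. Pictures are saved under pics/ and viewed, at most 10 in all, crops included, and the job is handed in when it is done.

```bash
mkdir -p pics; ls; python3 - <<'E'
from station import *
import cv2,numpy as np
for n in("top","side"):
    cv2.imwrite(f"pics/{n}0.png",read_camera(n)[...,::-1]); i=camera_info(n); print(n,np.round(i["intrinsics"],1).tolist(),np.round(i["T"],3).tolist(),i.keys())
print(get_time())
E
```

```text
pics
top [[508.6, 0.0, 316.1], [0.0, 508.6, 244.3], [0.0, 0.0, 1.0]] [[-0.01, 0.997, -0.077, 0.437], [-1.0, -0.012, -0.016, -0.035], [-0.017, 0.077, 0.997, 1.145], [0.0, 0.0, 0.0, 1.0]] dict_keys(['intrinsics', 'T'])
side [[579.4, 0.0, 319.3], [0.0, 579.4, 239.4], [0.0, 0.0, 1.0]] [[0.851, 0.264, -0.454, -0.047], [-0.525, 0.459, -0.717, -0.942], [0.019, 0.848, 0.529, 0.644], [0.0, 0.0, 0.0, 1.0]] dict_keys(['intrinsics', 'T'])
0.1
```

View pics/top0.png

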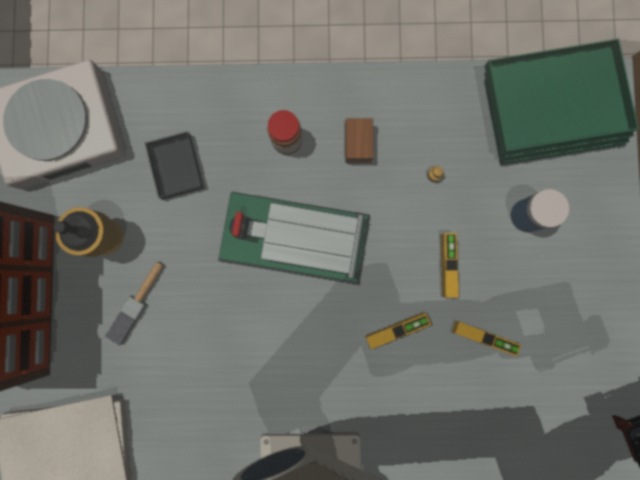

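View pics/side0.png

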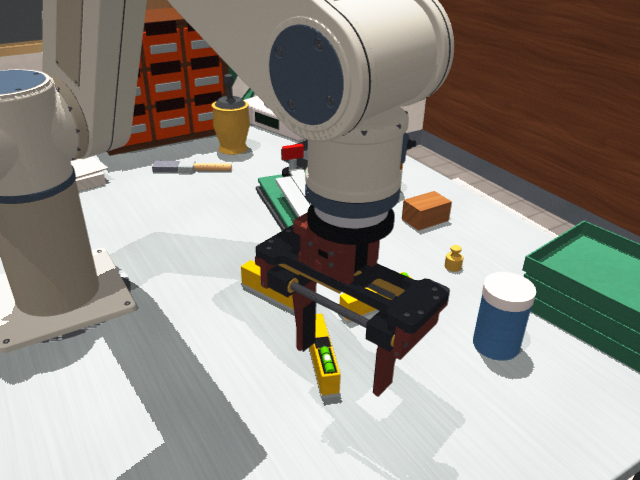

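The three yellow candidates in the top view are A (451,265), B (398,331) and C (487,338). The base is near (312,460), so A is farthest. The stand is at about (295,237) with its red handle at (238,225). I'll measure these and check with one crop.

```bash
cat > h.py <<'E'
from station import *
import cv2,numpy as np
from scipy.spatial.transform import Rotation as R
def ray(n,uv,z):
    c=camera_info(n);K=c["intrinsics"];T=np.array(c["T"])
    d=np.linalg.inv(K)@[uv[0],uv[1],1]; d=T[:3,:3]@[d[0],-d[1],-d[2]]; o=T[:3,3]
    return o+d*(z-o[2])/d[2]
def proj(n,p):
    c=camera_info(n);K=np.array(c["intrinsics"]);T=np.array(c["T"])
    q=T[:3,:3].T@(np.array(p)-T[:3,3]); q=K@[q[0],-q[1],-q[2]]; return q[:2]/q[2]
def quat(yaw,tilt=0,ax='x'):  # tool down; tool y axis at yaw+pi/2 (world), optional tilt about world axis
    r=R.from_euler(ax,tilt)*R.from_euler('z',yaw)*R.from_euler('x',np.pi)
    return r.as_quat(scalar_first=True)
def blobs(mask,amin=40):
    cs,_=cv2.findContours(mask.astype(np.uint8),cv2.RETR_EXTERNAL,cv2.CHAIN_APPROX_NONE)
    return [c for c in cs if cv2.contourArea(c)>amin]
E
python3 - <<'E'
from h import *
im=cv2.imread("pics/top0.png"); hsv=cv2.cvtColor(im,cv2.COLOR_BGR2HSV); H,S,V=cv2.split(hsv)
def show(name,m,z,amin=40):
    for c in blobs(m,amin):
        r=cv2.minAreaRect(c); b=cv2.boxPoints(r)
        w=np.array([ray("top",p,z) for p in b]); e=[w[1]-w[0],w[2]-w[1]]; l=max(e,key=np.linalg.norm)
        print(name,np.round(r[0],1),np.round(w.mean(0),4),"len",[round(float(np.linalg.norm(x)),4) for x in e],"yaw",round(float(np.degrees(np.arctan2(l[1],l[0]))),1))
yel=(((H>15)&(H<32))&(S>150)).astype(np.uint8); yel=cv2.morphologyEx(yel,cv2.MORPH_CLOSE,np.ones((11,11)))
show("yel",yel,.044,200)
show("red",((H<8)|(H>172))&(S>150)&(V>80),.119)
grn=((H>65)&(H<95)&(S>90)); g=cv2.morphologyEx(grn.astype(np.uint8),cv2.MORPH_CLOSE,np.ones((45,45))); show("stand",g,.03,2000)
show("vial",((H>45)&(H<70)&(S>150)&(V>100)),.05,10)
pl=((S<40)&(V>120)).astype(np.uint8); show("plate",cv2.morphologyEx(pl,cv2.MORPH_CLOSE,np.ones((5,5))),.066,1500)
a=cv2.resize(im[185:300,205:380],None,fx=4.5,fy=4.5,interpolation=cv2.INTER_CUBIC)[:, :790]
b=cv2.resize(im[225:310,430:480],None,fx=3,fy=3); 
cv2.imwrite("pics/crop1.png",np.vstack([a[:,:790],]) ); cv2.imwrite("pics/crop2.png",cv2.resize(im[220:310,360:530],None,fx=4,fy=4))
E
```

```text
yel [382.1 336.8] [ 0.3221 -0.1565  0.044 ] len [0.0628, 0.0262] yaw -68.9
yel [469.4 331.7] [ 0.3315 -0.3425  0.044 ] len [0.0235, 0.0643] yaw -111.2
yel [450.5 265. ] [ 0.4743 -0.3067  0.044 ] len [0.028, 0.1336] yaw 178.2
red [236.7 223.5] [0.5606 0.1426 0.119 ] len [0.0441, 0.0097] yaw -11.2
red [283.  125.5] [0.763  0.0472 0.119 ] len [0.058, 0.0569] yaw -90.9
stand [569.5  97.6] [ 0.8453 -0.5855  0.03  ] len [0.3209, 0.1927] yaw -83.1
vial [498.9 342.7] [ 0.3084 -0.4021  0.05  ] len [0.0066, 0.0102] yaw -117.3
plate [440. 469.] [ 0.0555 -0.2668  0.066 ] len [0.2495, 0.0397] yaw -90.3
plate [319.5 239.5] [ 0.5492 -0.018   0.066 ] len [1.4124, 1.0154] yaw -91.2
```

View pics/crop1.png

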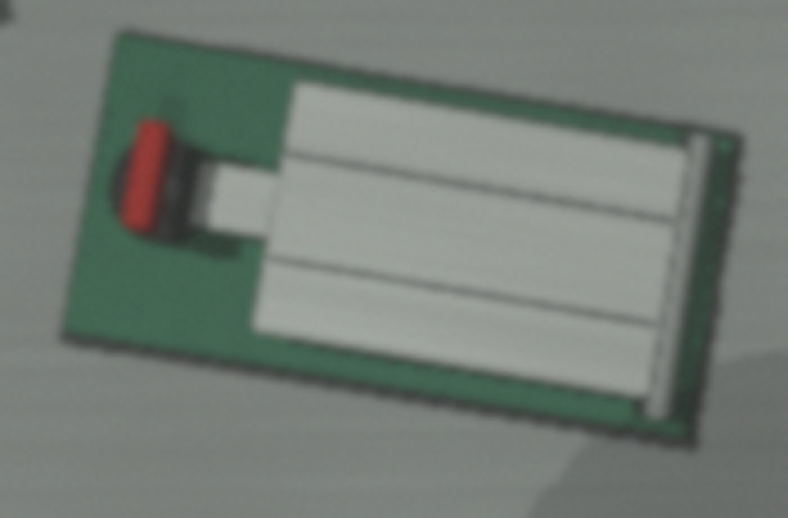

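View pics/crop2.png

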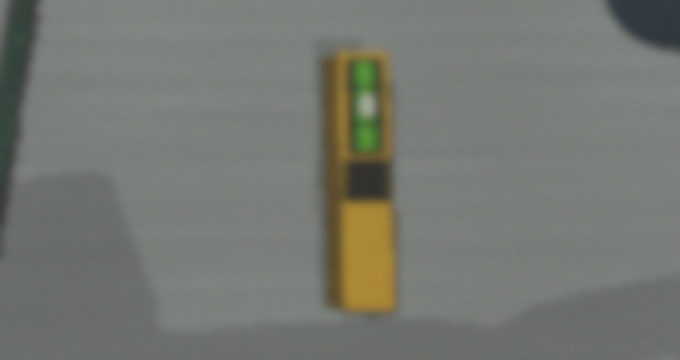

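The crop confirms level A: vial at crop (366,105), black patch at (369,181), vial end towards world +x. In the stand crop, the plate's foot end runs from (297,82) to (255,330). The red handle is at (145,176), lying along the stand's x.

```bash
cat >> h.py <<'E'
def c1(p,z): return ray("top",(205+p[0]/4.5-.4,185+p[1]/4.5-.4),z)
def c2(p,z): return ray("top",(360+p[0]/4-.4,220+p[1]/4-.4),z)
E
python3 - <<'E'
from h import *
L=[c2(p,.044) for p in((363,52),(368.5,312),(367.5,182))]
d=L[0]-L[1]; print("level",np.round(L[2],4),np.linalg.norm(d),"yaw",np.degrees(np.arctan2(d[1],d[0])))
f=c1((276,206),.075); 
a=[(c1(p,.075)) for p in((285,153),(270,258))]; b=[c1(p,.058) for p in((670,218),(655,323))]
u=np.mean(a,0)-np.mean(b,0); th=np.arctan2(u[1],u[0]); uu=np.array([np.cos(th),np.sin(th)])
print("stand y dir",np.degrees(th),"len",np.linalg.norm(u)); mid=f[:2]-uu*.095
print("footend",np.round(f,4),"linemid foot",np.mean(a,0),"platemid",np.round(mid,4))
h=c1((145,176),.124); e=c1((155,122),.124)-c1((138,230),.124)
print("handle",np.round(h,4),"in stand y",(h[:2]-mid)@uu,"len",np.linalg.norm(e),"yaw",np.degrees(np.arctan2(e[1],e[0])))
for y in (0,-.09): print(inverse_kinematics([*mid,.3],quat(th+np.pi/2)), )
for yaw in (0,np.pi): print(inverse_kinematics([.474,-.307,.2],quat(yaw)))
E
```

```text
level [ 0.4738 -0.3087  0.044 ] 0.14007065893548223 yaw -0.5410990717737704
stand y dir 80.15477531890576 len 0.18500546024234193
footend [0.5505 0.0881 0.075 ] linemid foot [0.55080538 0.08736512 0.075     ] platemid [ 0.5343 -0.0055]
handle [0.5596 0.1415 0.124 ] in stand y 0.14915992119175403 len 0.04941135276660349 yaw -8.83846465147575
[-0.03260708  0.20393314  1.75246219  0.          1.18519732 -1.43157182]
[-0.03260708  0.20393314  1.75246219  0.          1.18519732 -1.43157182]
[-5.95815495e-01  3.63373880e-01  1.78336684e+00 -4.44089210e-16
  9.94851929e-01  9.74980832e-01]
[-0.59581549  0.36337388  1.78336684  0.          0.99485193 -2.16661182]
```

```bash
cat >> h.py <<'E'
th=np.radians(80.15); uu=np.array([np.cos(th),np.sin(th)]); mid=np.array([.5343,-.0055]); foot=np.array([.5596,.1415])
E
python3 - <<'E'
from h import *
yg=np.pi-.0094; q=quat(yg); lx=[.4738,-.3087]
move_pose([*lx,.12],q); print(get_time())
movel([*lx,.014],v=.15); command_gripper(0.0)
print(get_time(),get_grip_width(),get_finger_force(),get_tcp_pos(),get_ft_force())
movel([*lx,.15],v=.2)
move_pose([*mid,.15],quat(th)); print(get_time(),get_ft_force(),get_joint_pos(),get_tcp_pos())
E
```

```text
1.95
3.7583 0.31574485520531087 29.992336928844452 [ 0.47380653 -0.30875161  0.01397626] [-0.12843179 -0.46007827  0.20180013]
6.575 [ 0.11402558  0.09732591 -2.266227  ] [-3.30501865e-02  3.92325618e-01  1.88380000e+00 -1.15242298e-04
  8.65927691e-01  1.38778137e-01] [ 0.53421264 -0.00578295  0.14971149]
```

```bash
python3 - <<'E'
from h import *
print(movel([*mid,.098],v=.15,until_force=4), movel([*mid,.070],v=.03,until_force=2.5),get_tcp_pos(),get_ft_force())
command_gripper(.6); wait(.1)
p=get_tcp_pos(); movel([p[0],p[1],.2],v=.25); print(get_time())
# press: tip offset towards +stand y, tilted so the wrist leans to +y
command_gripper(0.0)
for s in(-.35,.35):
    for off in (.0,.02):
        P=mid+uu*off; r=R.from_rotvec(s*np.array([uu[1],-uu[0],0]))*R.from_quat(quat(th),scalar_first=True)
        qq=r.as_quat(scalar_first=True); print(s,off,"tool z",r.as_matrix()[:,2].round(2),inverse_kinematics([*P,.16],qq))
im=read_camera("top")[...,::-1]; cv2.imwrite("pics/t2.png",cv2.resize(im[180:310,200:400],None,fx=4,fy=4)); print(get_time())
E
```

```text
True True [ 0.53329772 -0.00546948  0.08606219] [0.11794939 0.64283439 0.38247411]
8.7417
-0.35 0.0 tool z [-0.06 -0.34 -0.94] [ 0.15630721  0.43949195  1.82962317 -0.38960069  1.02477755  0.5578514 ]
-0.35 0.02 tool z [-0.06 -0.34 -0.94] [ 0.18963803  0.44860354  1.81368407 -0.38088564  1.04072548  0.58249246]
0.35 0.0 tool z [ 0.06  0.34 -0.94] [-0.23273668  0.39686366  1.90311735  0.44678564  0.91432505 -0.34921092]
0.35 0.02 tool z [ 0.06  0.34 -0.94] [-0.19484749  0.39637239  1.90395346  0.45229231  0.90173739 -0.31712479]
9.7
```

View pics/t2.png

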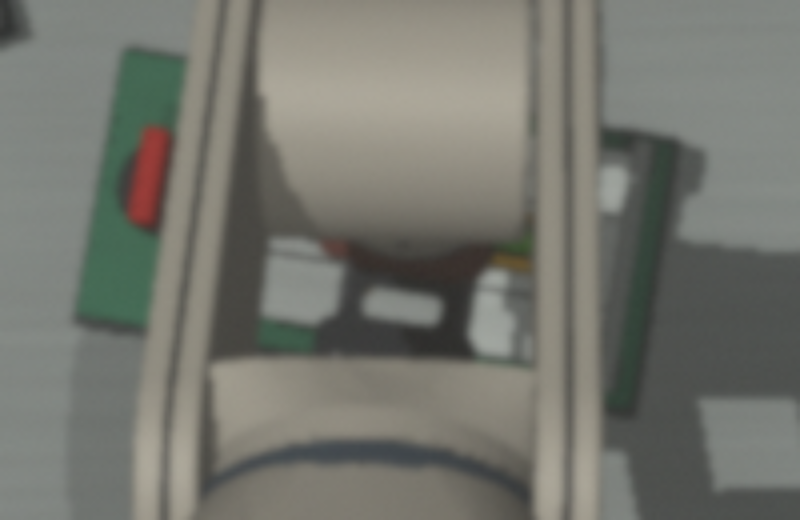

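The arm hides the level from above. I'll press with the tool tilted so the wrist leans towards the foot, and look again.

```bash
cat >> h.py <<'E'
P=mid+uu*.015
qp=(R.from_rotvec(-.42*np.array([uu[1],-uu[0],0]))*R.from_quat(quat(th),scalar_first=True)).as_quat(scalar_first=True)
def press(F=10):
    move_pose([*P,.15],qp); r=movel([*P,.085],v=.03,until_force=F)
    wait(1.2); print(get_time(),r,np.round(get_tcp_pos(),4),np.round(get_ft_force(),2))
def look(k):
    for n in("top","side"): cv2.imwrite(f"pics/{n}_{k}.png",read_camera(n)[...,::-1])
E
python3 - <<'E'
from h import *
press(); look(3)
a=cv2.imread("pics/top_3.png"); b=cv2.imread("pics/side_3.png")
v=np.r_[mid-uu*.04,.112]; print(proj("top",v),proj("side",v))
u,w=proj("side",v).astype(int)
A=cv2.resize(a[180:310,230:380],(600,520)); B=cv2.resize(b[w-35:w+35,u-35:u+35],(200,200)); 
B=cv2.resize(b[max(w-28,0):w+28,u-28:u+28],(200,200),interpolation=cv2.INTER_CUBIC)
cv2.imwrite("pics/m3.png",np.hstack([A,np.vstack([B,np.zeros((320,200,3),np.uint8)])]))
E
```

```text
12.6917 True [0.5373 0.0096 0.1151] [-1.64  1.15  8.57]
[328.99065941 238.9733967 ] [323.02152881 184.80982499]
```

View pics/m3.png

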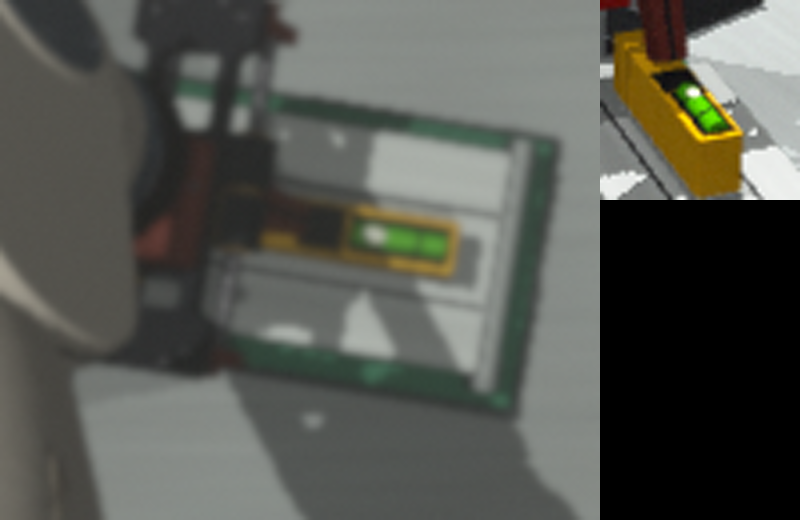

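Both views show the vial clearly. The bubble is at top-crop (376,235), towards the foot side of the vial centre at about (400,238). I'll quantify the offset.

```bash
cat >> h.py <<'E'
def bubble(k,zv=.113):
    out=[]
    for n in("top","side"):
        im=cv2.imread(f"pics/{n}_{k}.png"); 
        # resample along the vial: s along -stand y (level +x), t across
        s=np.arange(-.01,.095,.0005); cols=[]
        for t in np.arange(-.003,.0031,.001):
            pts=np.array([proj(n,np.r_[mid-uu*a+t*np.array([uu[1],-uu[0]]),zv]) for a in s],np.float32)
            cols.append(cv2.remap(im,pts[:,0].reshape(1,-1),pts[:,1].reshape(1,-1),cv2.INTER_LINEAR)[0])
        pr=np.mean(cols,0); b,g,r=pr.T
        grn=np.clip((g-b)/40,0,1)   # green of vial
        red=np.clip(r/np.maximum(g,1),0,1)
        out.append((s,pr))
    return out
E
python3 - <<'E'
from h import *
for s,pr in bubble(3):
    print([(round(a*1000),*map(int,c)) for a,c in zip(s[::4],pr[::4])])
E
```

```text
[(-10, 39, 42, 48), (-8, 40, 42, 46), (-6, 40, 43, 44), (-4, 40, 43, 43), (-2, 40, 43, 41), (0, 40, 42, 41), (2, 41, 43, 42), (4, 41, 43, 42), (6, 41, 43, 42), (8, 41, 44, 43), (10, 41, 49, 51), (12, 42, 58, 64), (14, 44, 67, 72), (16, 44, 73, 69), (18, 46, 80, 62), (20, 56, 92, 68), (22, 81, 109, 92), (24, 113, 133, 123), (26, 137, 154, 147), (28, 147, 164, 159), (30, 144, 163, 157), (32, 128, 155, 143), (34, 101, 148, 119), (36, 73, 145, 97), (38, 59, 145, 87), (40, 56, 144, 85), (42, 56, 144, 85), (44, 56, 143, 84), (46, 56, 141, 84), (48, 55, 135, 81), (50, 54, 125, 77), (52, 55, 124, 77), (54, 55, 135, 81), (56, 56, 142, 84), (58, 57, 144, 85), (60, 57, 143, 85), (62, 57, 139, 86), (64, 55, 128, 94), (66, 56, 121, 118), (68, 63, 122, 138), (70, 77, 118, 135), (72, 91, 110, 117), (74, 100, 106, 106), (76, 103, 107, 103), (78, 104, 108, 104), (80, 110, 114, 110), (82, 125, 130, 126), (84, 146, 151, 147), (86, 158, 164, 159), (88, 155, 161, 156), (90, 142, 147, 142), (92, 133, 138, 133), (94, 135, 139, 134)]
[(-10, 7, 76, 105), (-8, 8, 67, 93), (-6, 10, 50, 68), (-4, 14, 32, 40), (
[... 210 characters left out ...]
0), (22, 156, 202, 181), (24, 204, 229, 221), (26, 213, 236, 231), (28, 211, 234, 230), (30, 163, 222, 194), (32, 89, 213, 146), (34, 34, 214, 114), (36, 12, 212, 99), (38, 1, 217, 95), (40, 1, 220, 98), (42, 1, 219, 99), (44, 2, 217, 96), (46, 7, 200, 90), (48, 12, 179, 81), (50, 11, 172, 78), (52, 8, 182, 81), (54, 4, 202, 89), (56, 3, 210, 95), (58, 4, 209, 93), (60, 4, 206, 92), (62, 2, 204, 92), (64, 5, 175, 77), (66, 8, 140, 63), (68, 8, 113, 53), (70, 10, 92, 45), (72, 11, 80, 42), (74, 13, 73, 60), (76, 16, 81, 94), (78, 12, 125, 156), (80, 4, 178, 219), (82, 1, 181, 223), (84, 2, 141, 184), (86, 5, 104, 144), (88, 8, 94, 129), (90, 13, 91, 124), (92, 19, 92, 124), (94, 29, 94, 124)]
```

```bash
cat >> h.py <<'E'
sx=np.array([uu[1],-uu[0],0])
def qf(yaw): return (R.from_rotvec(.04*sx)*R.from_quat(quat(yaw),scalar_first=True)).as_quat(scalar_first=True)
def turn(yaw0,d):
    p=get_tcp_pos(); movel([p[0],p[1],.18],v=.25)
    move_pose([*foot,.19],qf(yaw0)); command_gripper(.5)
    hit=movel([*foot,.095],v=.12,until_force=8); command_gripper(0.0)
    print("grip",get_time(),hit,get_tcp_pos().round(4),get_grip_width(),get_finger_force(),np.round(get_ft_force(),1))
    p=get_tcp_pos()
    for f in(1/3,2/3,1): move_pose(p,qf(yaw0+f*d))
    wait(.2); print("turned",get_time(),np.round(get_ft_force(),1),np.round(get_ft_torque(),2))
    command_gripper(.5); movel([p[0],p[1],.19],v=.2); command_gripper(0.0)
E
python3 - <<'E'
from h import *
turn(np.pi-np.radians(8.84),-1.1)
press(); look(4)
for s,pr in bubble(4):
    print([(round(a*1000),*map(int,c)) for a,c in zip(s[40:160:4],pr[40:160:4])])
E
```

```text
grip 17.1667 False [0.5598 0.1418 0.0953] 0.15841066338295526 29.824576377868652 [-0.   0.6  2.5]
turned 18.6917 [ 1.9  2.6 -1.1] [ 0.69 -0.42 -0.07]
24.0667 True [0.5372 0.0097 0.1098] [-1.48  2.09  7.5 ]
[(10, 42, 57, 62), (12, 43, 66, 70), (14, 45, 73, 68), (16, 45, 81, 61), (18, 45, 87, 59), (20, 45, 91, 60), (22, 46, 98, 62), (24, 49, 108, 68), (26, 52, 116, 72), (28, 54, 121, 76), (30, 63, 128, 85), (32, 86, 143, 107), (34, 118, 157, 135), (36, 140, 166, 154), (38, 149, 170, 162), (40, 149, 170, 162), (42, 137, 163, 152), (44, 111, 150, 129), (46, 81, 135, 101), (48, 62, 126, 83), (50, 58, 130, 81), (52, 58, 140, 85), (54, 58, 145, 86), (56, 58, 145, 86), (58, 58, 143, 86), (60, 57, 137, 85), (62, 56, 125, 95), (64, 58, 120, 120), (66, 64, 123, 140), (68, 78, 119, 135)]
[(10, 18, 19, 18), (12, 17, 22, 19), (14, 16, 28, 21), (16, 16, 45, 27), (18, 16, 62, 33), (20, 13, 76, 37), (22, 10, 93, 43), (24, 10, 100, 48), (26, 8, 102, 50), (28, 9, 109, 53), (30, 24, 117, 68), (32, 56, 133, 95), (34, 98, 159, 133), (36, 156, 196, 187), (38, 203, 225, 226), (40, 209, 227, 229), (42, 208, 227, 229), (44, 189, 219, 214), (46, 140, 205, 183), (48, 87, 183, 142), (50, 44, 155, 101), (52, 19, 142, 77), (54, 12, 157, 83), (56, 7, 184, 94), (58, 7, 190, 94), (60, 7, 189, 95), (62, 7, 190, 96), (64, 8, 165, 88), (66, 10, 142, 82), (68, 12, 121, 75)]
```

```bash
python3 - <<'E'
from h import *
a=cv2.imread("pics/top_4.png"); b=cv2.imread("pics/side_4.png"); o=[]
for n,i in(("top",a),("side",b)):
    u,w=proj(n,np.r_[mid-uu*.04,.113]).astype(int)
    o.append(cv2.resize(i[w-20:w+20,u-20:u+20],(400,400),interpolation=cv2.INTER_CUBIC))
cv2.imwrite("pics/m4.png",np.hstack(o)); print(get_time(),np.round(get_ft_force(),1))
E
```

```text
24.1667 [-2.   1.4  6.2]
```

View pics/m4.png

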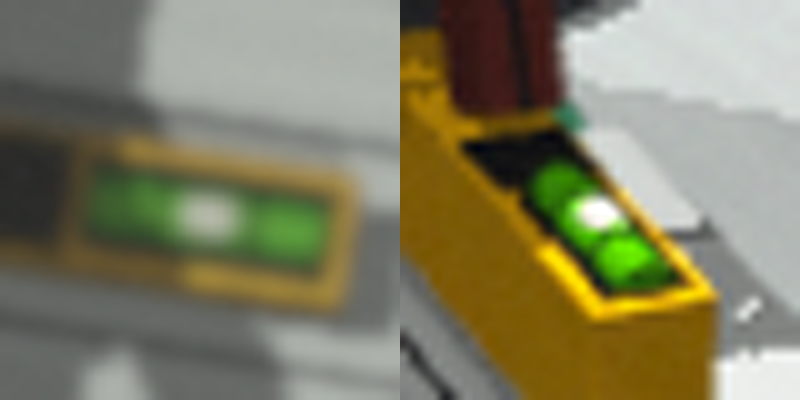

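The bubble at crop (210,215) sits between the vial ends at 85 and 330, so it is centred to about 1 mm. I'll press a bit firmer, to be sure the plate is fully down, and re-measure.

```bash
python3 - <<'E'
from h import *
p=get_tcp_pos(); r=movel([p[0],p[1],p[2]-.006],v=.01,until_force=7); wait(1.2); 
for k in(5,6):
    look(k); s,pr=bubble(k)[0]; b=pr[:,0]; m=(s>.022)&(s<.054); w=np.clip(b-62,0,None)*m
    rr=pr[:,2]-pr[:,1]; m2=(s>.055)&(s<.075)
    e=s[m2][np.argmax(rr[m2]>0)]
    print(get_time(),r,get_tcp_pos().round(4),np.round(get_ft_force(),1),"bub",(w*s).sum()/w.sum(),"vial end",e); wait(.8)
for k in(3,4):
    s,pr=bubble(k)[0]; b=pr[:,0]; m=(s>.018)&(s<.054); w=np.clip(b-62,0,None)*m; rr=pr[:,2]-pr[:,1]; m2=(s>.055)&(s<.075)
    print(k,"bub",(w*s).sum()/w.sum(),"end",s[m2][np.argmax(rr[m2]>0)])
E
```

```text
25.7333 True [0.5373 0.0096 0.1098] [-1.6  1.5  6.7] bub 0.038822793735619435 vial end 0.06450000000000007
26.6333 True [0.5372 0.0096 0.1098] [-1.7  1.5  7.9] bub 0.03884327972853353 vial end 0.06450000000000007
3 bub 0.02867025342750315 end 0.06650000000000007Traceback (most recent call last):
  File "<stdin>", line 9, in <module>
  File "h.py", line 34, in bubble
    pts=np.array([proj(n,np.r_[mid-uu*a+t*np.array([uu[1],-uu[0]]),zv]) for a in s],np.float32)
                  ~~~~^^^^^^^^^^^^^^^^^^^^^^^^^^^^^^^^^^^^^^^^^^^^^^^^^
  File "h.py", line 9, in proj
    c=camera_info(n);K=np.array(c["intrinsics"]);T=np.array(c["T"])
ValueError: time passes only in moves, steps and waits
```

```bash
python3 - <<'E'
from h import *
turn(np.pi-np.radians(8.84)-1.1,-.08)
press(14); look(7)
s,pr=bubble(7)[0]; b=pr[:,0]; m=(s>.022)&(s<.054); w=np.clip(b-62,0,None)*m; rr=pr[:,2]-pr[:,1]; m2=(s>.055)&(s<.075)
print("bub",(w*s).sum()/w.sum(),"end",s[m2][np.argmax(rr[m2]>0)])
i=[]
for n in("top","side"):
    u,w=proj(n,np.r_[mid-uu*.04,.113]).astype(int); i.append(cv2.resize(cv2.imread(f"pics/{n}_7.png")[w-20:w+20,u-20:u+20],(400,400),interpolation=cv2.INTER_CUBIC))
cv2.imwrite("pics/m7.png",np.hstack(i))
E
```

```text
grip 30.9583 False [0.5601 0.1416 0.0953] 0.16003438588004495 29.99756634235382 [1.2 0.3 1.8]
turned 31.9083 [0.1 0.8 1.7] [ 0.05 -0.31 -0.1 ]
37.2333 True [0.5373 0.0097 0.1093] [-2.17  2.29  9.51]
bub 0.039619676728909925 end 0.06400000000000007
```

View pics/m7.png

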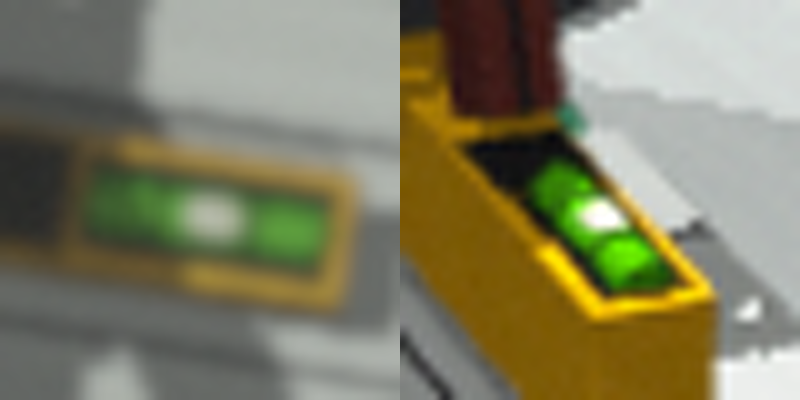

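The bubble at (215,215) is 24.4 mm from the vial end, against 24.8 mm when centred. It is centred while the arm presses with about 9.5 N, so I'm handing in.

```bash
python3 -c "
from station import *
print(get_ft_force()); print(job_done())"
```

```text
[-2.20959171  1.79544301  8.97068299]
the job is handed in; nothing more can be done
None
```

I handed the job in at about 37 s with the level on the plate, the bubble measured as centred to under 1 mm, and the arm still pressing the level down with about 9 N; no verdict came back.

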